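Check a party keg's pressure with a push-on gauge

TASK

Before the hall opens, check the pressure of the small leaning keg: take the push-on gauge with the green grip (not the black plug beside it) out of the rubber tray and press it squarely onto the keg's tilted brass nipple until it snaps over the steel balls and pushes the red spring collar fully down. Keep it pressed like that for a good three seconds so that the reading settles, and finish still gripping it and holding it down against the spring. Leave the plug and the other things on the table where they stand.

Things in the scene. Friction and masses are not known exactly. Their poses are not given: they have to be found in the camera images.
- gauge_center (a point): Push-on gauge, loose, 180 g, upright in the tray, any yaw. Point: on its axis, 43.5 mm above its underside; z: its axis, up to the dial. From below: round steel skirt 34 mm wide, green band (0-34 mm up), steel flange 48 mm wide (34-40), green square grip 28 by 28 mm (40-84, flats face its x and y), white dial (to 88). Grip two opposite flats from above, fingertips just above the flange.
- gauge_mouth (a point): Centre of the gauge's underside (same axes as gauge_center). Here a bell mouth 24 mm wide narrows to a 15.6 mm throat, 7 to 12 mm in; behind it the hollow widens again to 24 mm and is closed 32 mm in.
- nipple_face (a point): Centre of the black cap's flat face (52 mm across) on the keg, from which the brass nipple stands. z: out of the keg along the nipple, 25 degrees from vertical, leaning to the keg's -x (roughly towards the robot). Fully home, the gauge's underside lies on this face and gauge_center is 43.5 mm out along z. Pressing on takes about 10 N, easing a little at the snap; holding home takes 8 to 15 N.
- nipple_tip (a point): Tip of the nipple, 24 mm out from the face (same axes). The nipple is 14 mm across, its last 6 mm tapering to 7 mm. Four spring balls stand out of its sides 16 mm from the face, to 20.4 mm across; the gauge's throat pushes them in and they snap out behind it over the last 4 mm of travel. They do not keep it on: when let go, the collar's spring pushes the gauge off again.
- collar (a joint): Red sprung collar ring round the nipple, 29 mm across. 0: up, its top 10 mm from the cap's face; 0.010 m: fully down, flush with the face. The gauge's underside pushes it down; its spring pushes back with 6 N at the top of the stroke to 15 N at the bottom.
- keg: Fixed small metal keg with a green belt, 128 mm across, with a black cap, leaning in a wooden cradle 190 by 150 mm that cannot be moved. Origin: on the cradle's underside, 10 mm to -x of its middle, z up; the keg leans 25 degrees towards its -x. The cap's face lies 78 mm to -x of the origin and 209 mm up; the keg is the highest thing there.
- tray: Fixed black rubber tray, 130 by 210 mm (x, y), rim 12 mm high; origin in the middle of its underside. Its floor is 5 mm above the table. The gauge and the plug stand in it about 100 mm apart; which is on which side varies.
- plug_center (a point): Plug, to be left alone: loose, of the gauge's outer shape but with a black square grip, a black band and a red button on top instead of a dial. Point: its centre, 43.5 mm above its underside.
- jar: Green glass jar with a white lid, loose, 84 mm across, 130 mm high; origin in the middle of its underside.
- tumbler: Drinking glass standing upside down, loose, 72 mm across, 120 mm high; origin in the middle of its underside.
- brush: Hand brush, loose, lying on the table to the left of the keg; origin under its middle.
Things that resemble listed ones, but are neither listed nor needed, are in the scene too. What is shaped like the part that bears gauge_center but pink is not meant.

How it is judged:
By the outcome, as a careful person would: the job done as asked, in the order asked, and still so for the second after the job is handed in, while the arm keeps its last pose, push and grip.
It also fails if it takes over 48 s, if anything falls off the work surface, if the arm or the gripper's body presses on something with over 40 N, if the wrist force passes 120 N, or if a joint passes its speed limit or range.

ROBOT

A 6-joint arm with a two-finger parallel gripper is mounted at the origin on the work surface. World frame = base frame: x ahead of the robot, y to its left, z up, the work surface at z = 0. Lengths are in mm, angles in rad, forces in N, time in s.
With the tool pointing down it reaches from about 250 to 775 mm from the base axis. Payload 8.9 kg.
Tool frame: the origin (TCP) lies on the centre line of the jaws, within the pads' length; the fingertips stand 8 mm ahead of it and the grasp point (between the pads) lies 11 mm behind it (ctrl.finger_overhang is the distance from the TCP to the fingertips, in mm); z points along the fingers, y is the direction in which the jaws open and shut (so a half turn about z gives the same grasp; the last joint's range is limited). The gripper opens to 85 mm and grips with 20 to 120 N. Pads are 22 mm wide; open, the fingers measure 114 mm over their backs; the gripper's body (76 mm by 85 mm) begins 54 mm behind the grasp point. The pads swing forward as they close: fully open they stand 13 mm farther back than shut.
Start: joints at [1.19, 0.291, -0.153, 1.127, 0, 1.431], TCP at [125.706, 509.727, 239.305] pointing down, gripper open.
Joint ranges: [-2.52, 2.52], [-0.91, 1.74], [-1.3, 1.37], [-1.96, 2.02], [-1.52, 1.47], [-3.14, 3.14]. Speed limits (rad/s): [2.22, 2.22, 2.79, 3.14, 3.14, 3.14].

INTERFACE

Orientations are given as a unit quaternion [w, x, y, z].
In Python, from plant import ctrl gives the robot as it stands.
- The arm moves only by the tool jog_arm, never from a script. Its argument "rows" is a list of rows, each an object with "delta_pos": the shift along the tool's x, y, z in mm, a list of three; "dr": the turn, a rotation vector about the tool's x, y, z in degrees, a list of three. A call has 1 to 20 rows; each row shifts and turns the pose as measured when the row begins, along the tool's axes as they then stand; what a row does not reach is not made up. A row lasts 1/12 s, in which the tool goes at most 41.7 mm and 7.16 degrees, less where a joint would pass 70% of its speed; a pose out of reach is approached as far as the arm can. A call is refused whole if a number of a shift passes 41.7 or a number of a turn 7.16, either way. A call with a gripper value outside its range is refused whole. "hand" is the finger opening in mm, from 0 to 85.4, set as the call begins (left out, the last holds). The fingers move at their own pace and stop on an object; "grip_force" is the grip in N (left out, the last holds). Time passes only in rows, so rows that do not move let the fingers close. It gives the time, the measured TCP pose, the force and the opening at its end, in the units of the state.
- ctrl.observe(): the state, without advancing time (a new reading comes with each control period).
- ctrl.camera(name): name is "side" or "top" or "wrist"; returns a dict with "pixels" (384x512x3 uint8, blue, green, red), "vertical_fov" (degrees; the focal length in pixels is half the picture's height over the tangent of half this angle, whatever the lens; pixels are square), "cx", "cy" (the principal point, pixels), "origin" and "attitude" of the camera in the world; the wrist camera has in their place "tool_from_camera" (4x4, takes a point from camera to tool coordinates, whose origin is the TCP and whose axes are the flange's). Camera axes: x right, y down, z forward; pixel columns grow to the right and rows downward; lengths in mm; the calibration is good to about 2 mm. The wrist camera is an equidistant fisheye: a pixel r from the principal point sees the ray r / f radians off the axis. A picture is of the moment at which its call begins: read the wrist's pose just before it. There is no depth.
- ctrl.sign_off(): hands the job in, once; it reports no verdict.
Trained networks look in a picture, given as the dict that the camera call returned (one of the last four; its "shot" number tells which), for a name from the list of things; names that differ only in an ending like _2 or _b are one class to them, and where a whole thing is asked for, a point or a joint stands for the part that bears it (a point fixed in the world has none). Each returns a list of dicts, best first, with "p" (0 to 1); they miss things now and then, are a little off and sometimes report something else, mostly with a low value. They report only what shows in the picture. A call takes as long as a camera call. They do not tell look-alikes from the thing itself.
- ctrl.masks_of(target, picture): "region" (384x512 bool, what is visible of it) and "uv" ([column, row] in pixels, amid what is visible of it).
The state is a dict: "time_s": time; "joints": joint angles; "joint_vel": joint speeds; "effort": joint torques, N m; "eef_pos": TCP position; "eef_rot": TCP orientation; "force": force on the tool from outside, world axes, zero at the start; "ft_torque": the same for the moment, N m; "width": finger opening in mm.
Only numpy, scipy, OpenCV 4.12 (cv2) and the standard library are available. Lean on these libraries where they do the work, as an engineer would, in place of code of your own. Each camera call takes 0.05 s, during which the arm holds its last target.

## Working session

There is one attempt and no reset: what is moved stays moved. The work goes in short steps, Python scripts to look and compute and a tool call to move; the robot and the scene stay as the last step left them, time stands still between calls to the robot, and variables do not carry over. Pictures are saved under pics/ and viewed, and the job is handed in when it is done.

Besides the shell and the picture viewer there is one more tool, called after "Emit:" as name(argument=value, ...), one argument or row to a line, values as JSON. jog_arm: Moves the arm, as the interface text tells. Its arguments: {"type":"object","properties":{"rows":{"type":"array"},"hand":{"type":"number"},"grip_force":{"type":"number"}},"required":["rows"]}

```bash
mkdir -p pics
cat > h.py <<'E'
import numpy as np, cv2
from plant import ctrl
from scipy.spatial.transform import Rotation as R
def q2R(q): return R.from_quat([q[1],q[2],q[3],q[0]]).as_matrix()
def ray(c,uv,st=None):
    f=192/np.tan(np.radians(c['vertical_fov'])/2)
    d=np.array([uv[0]-c['cx'],uv[1]-c['cy']])
    if 'tool_from_camera' in c:
        r=np.linalg.norm(d);th=r/f
        v=np.array([*(d/max(r,1e-9)*np.sin(th)),np.cos(th)])
        T=np.array(c['tool_from_camera']);Rw=q2R(st['eef_rot'])
        return Rw@T[:3,3]+np.array(st['eef_pos']),Rw@T[:3,:3]@v
    v=np.array([*(d/f),1.]);v/=np.linalg.norm(v)
    a=np.array(c['attitude'])
    Rc=a if a.shape==(3,3) else q2R(a)
    return np.array(c['origin']),Rc@v
def proj(c,p,st=None):
    f=192/np.tan(np.radians(c['vertical_fov'])/2);p=np.array(p,float)
    if 'tool_from_camera' in c:
        T=np.array(c['tool_from_camera']);Rw=q2R(st['eef_rot'])
        q=T[:3,:3].T@(Rw.T@(p-np.array(st['eef_pos']))-T[:3,3])
        r=np.linalg.norm(q[:2]);th=np.arctan2(r,q[2]);return np.array([c['cx'],c['cy']])+f*th*q[:2]/max(r,1e-9)
    a=np.array(c['attitude']);Rc=a if a.shape==(3,3) else q2R(a)
    q=Rc.T@(p-np.array(c['origin']));return np.array([c['cx'],c['cy']])+f*q[:2]/q[2]
def atz(o,d,z): return o+d*(z-o[2])/d[2]
def tri(rays):
    A=0;b=0
    for o,d in rays:
        P=np.eye(3)-np.outer(d,d);A=A+P;b=b+P@o
    x=np.linalg.solve(A,b);return x,[np.linalg.norm((np.eye(3)-np.outer(d,d))@(x-o)) for o,d in rays]
def save(c,n): cv2.imwrite('pics/'+n,c['pixels'])
E
python3 - <<'E'
from h import *
s=ctrl.observe();print(s)
for n in ['side','top','wrist']:
    s=ctrl.observe();c=ctrl.camera(n);save(c,n+'0.png')
    print(n,{k:v for k,v in c.items() if k!='pixels'})
    for t in ['gauge_center','plug_center','keg','nipple_tip','collar','nipple_face','tray','jar','tumbler','brush']:
        try: r=ctrl.masks_of(t,c)
        except Exception as e: print(t,e);continue
        for m in r[:3]:
            o,d=ray(c,m['uv'],s);print(t,round(m['p'],2),np.round(m['uv']),m['region'].sum(),'z50:',np.round(atz(o,d,50)))
E
```

```text
{'time_s': 0.0, 'joints': array([ 1.18972152e+00,  2.91311560e-01, -1.54120900e-01,  1.12667932e+00,
       -9.19692370e-07,  1.43154194e+00]), 'joint_vel': array([ 0.00315402, -0.00167316,  0.00084855, -0.00114766, -0.00087496,
        0.00060015]), 'effort': array([-1.96421737e-03, -5.37146723e+01,  3.31371439e+01,  1.58644910e-02,
       -3.22451760e-04, -1.15552129e-05]), 'eef_pos': array([125.53808335, 509.33854597, 238.71806347]), 'eef_rot': array([-1.68748590e-04,  1.20615794e-01,  9.92699047e-01, -6.35709430e-04]), 'force': array([ 0.0650676 ,  0.96792462, -0.04125342]), 'ft_torque': array([-0.03246486,  0.01585237,  0.02593912]), 'width': 85.62120013766763}
side {'vertical_fov': 44.36254973247973, 'cx': 265.9593522263887, 'cy': 186.76812493523764, 'origin': array([ 140.18729437, -908.34300899, 1176.80837678]), 'attitude': array([-0.38949562,  0.89777815, -0.19279775,  0.07153031]), 'shot': 1}
gauge_center 0.91 [248. 309.] 361 z50: [ 358. -231.   50.]
gauge_center 0.63 [290. 279.] 330 z50: [ 505. -190.   50.]
plug_center 0.53 [318. 304.] 304 z50: [ 538. -295.   50.]
keg 0.59 
[... 1353 characters left out ...]
.] 195 z50: [ 502. -210.   50.]
tumbler 0.94 [319. 134.] 615 z50: [ 743. -130.   50.]
brush 0.7 [125. 221.] 678 z50: [486. 466.  50.]
wrist {'vertical_fov': 65.70646984690485, 'cx': 252.84312216417464, 'cy': 190.28726135896815, 'tool_from_camera': array([[-7.51954463e-05, -9.53956097e-01, -2.99946262e-01,
         7.61402805e+01],
       [ 9.99999812e-01,  1.10781362e-04, -6.03027979e-04,
         6.41268043e-01],
       [ 6.08490672e-04, -2.99946250e-01,  9.53955909e-01,
        -1.34027976e+02],
       [ 0.00000000e+00,  0.00000000e+00,  0.00000000e+00,
         1.00000000e+00]]), 'shot': 3}
tray 0.81 [ 11. 363.] 303 z50: [ 441. -184.   50.]
brush 0.45 [257. 320.] 207 z50: [342. 463.  50.]
```

View images.

Run:
```python
import cv2,numpy as np
a=cv2.imread('pics/side0.png');b=cv2.imread('pics/top0.png')
cv2.imwrite('pics/s0c.png',cv2.resize(a[120:345,180:420],None,fx=3,fy=2.6,interpolation=cv2.INTER_CUBIC)[:600])
cv2.imwrite('pics/t0c.png',cv2.resize(b[100:290,200:420],None,fx=3,fy=3,interpolation=cv2.INTER_CUBIC))
```

```text
(no output)
```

View pics/s0c.png

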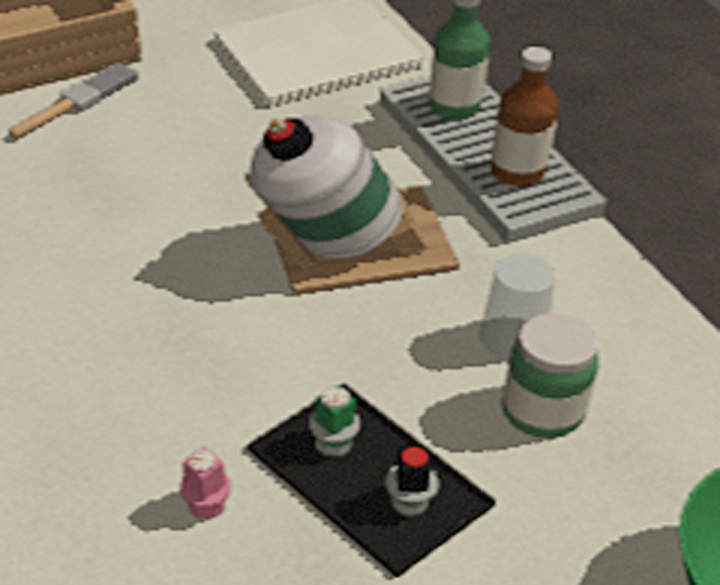

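View pics/t0c.png

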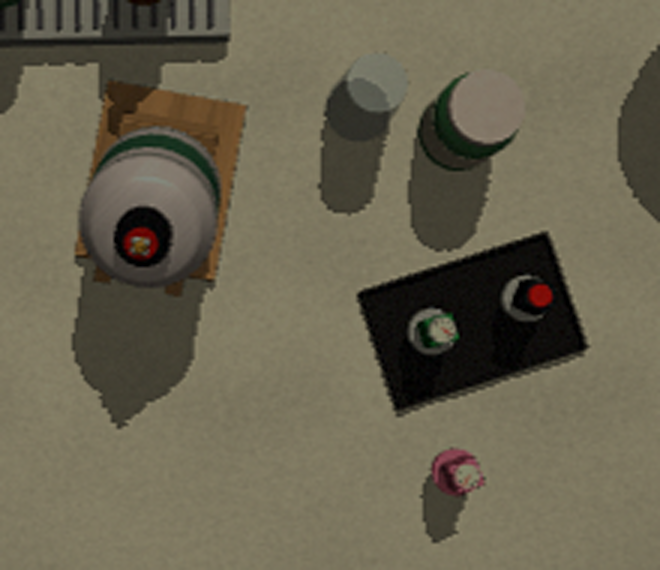

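View pics/top0.png

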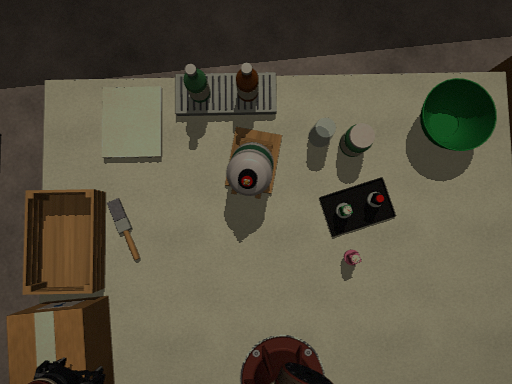

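Run:
```python
from h import *
print(ctrl.finger_overhang)
C={};
for n in ['side','top']: C[n]=ctrl.camera(n)
def find(t):
    return {n:ctrl.masks_of(t,C[n]) for n in C}
for t,k in [('gauge_center',None),('plug_center',None),('keg',None),('nipple_tip',None),('nipple_face',None),('jar',None),('tumbler',None)]:
    f=find(t)
    for a in f['side'][:3]:
        for b in f['top'][:3]:
            x,e=tri([ray(C['side'],a['uv']),ray(C['top'],b['uv'])]);print(t,round(a['p'],2),round(b['p'],2),np.round(x),np.round(e,1),a['uv'],b['uv'])
# colours
def cent(c,lo,hi,box):
    h=cv2.cvtColor(c['pixels'],cv2.COLOR_BGR2HSV);m=cv2.inRange(h,np.array(lo),np.array(hi))
    x0,y0,x1,y1=box;z=np.zeros_like(m);z[y0:y1,x0:x1]=m[y0:y1,x0:x1]
    ys,xs=np.nonzero(z);return np.array([xs.mean(),ys.mean()]),len(xs)
# cradle corners top, z~?
for p in [(108,82),(246,105),(214,282),(76,257)]:
    print(atz(*ray(C['top'],(200+p[0]/3,100+p[1]/3)),20).round())
a=C['top']['pixels'];b=C['side']['pixels']
cv2.imwrite('pics/t1.png',cv2.resize(a[115:215,215:295],None,fx=7,fy=6,interpolation=cv2.INTER_CUBIC))
cv2.imwrite('pics/s1.png',cv2.resize(b[150:230,255:345],None,fx=7,fy=7,interpolation=cv2.INTER_CUBIC))
```

```text
8.0
gauge_center 0.57 0.56 [ 501. -198.   48.] [5.2 5.2] [288.4, 282.5] [344.2, 210.1]
gauge_center 0.57 0.48 [ 420. -220.  121.] [57.5 57.5] [288.4, 282.5] [350.0, 257.7]
gauge_center 0.54 0.56 [ 438. -198.   -7.] [71.4 71.4] [246.4, 306.7] [344.2, 210.1]
gauge_center 0.54 0.48 [ 360. -214.   36.] [1.6 1.6] [246.4, 306.7] [350.0, 257.7]
plug_center 0.72 0.62 [ 487. -171.  462.] [24.2 24.2] [271.8, 171.5] [378.0, 200.3]
plug_center 0.62 0.62 [ 534. -302.   56.] [0. 0.] [317.5, 305.1] [378.0, 200.3]
keg 0.73 0.62 [648.  85.  49.] [11.1 11.1] [289.4, 203.5] [250.7, 162.2]
keg 0.73 0.6 [628. -83. 244.] [73.1 73.1] [289.4, 203.5] [319.6, 133.0]
nipple_tip 0.39 0.59 [586.  89. 215.] [6.2 6.2] [276.9, 169.9] [247.0, 182.0]
tumbler 0.59 0.63 [ 744. -131.   68.] [2.6 2.6] [350.8, 234.8] [320.3, 131.4]
[775. 126.  20.]
[748. -19.  20.]
[561.  19.  20.]
[590. 162.  20.]
```

View pics/t1.png

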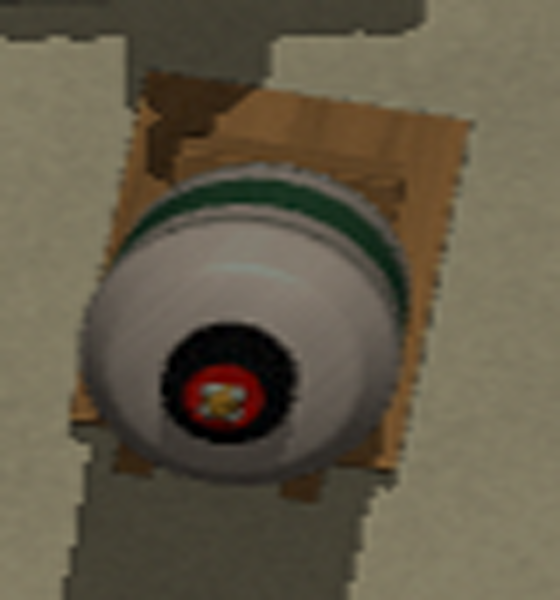

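View pics/s1.png

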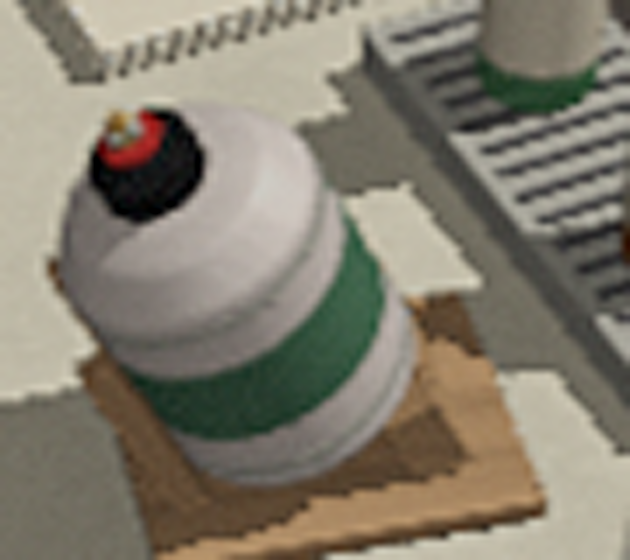

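Emit:
jog_arm(
  rows=[
    {"delta_pos":[-29,-19.5,-10],"dr":[0,0,0]},
    {"delta_pos":[-29,-19.5,-10],"dr":[0,0,0]},
    {"delta_pos":[-29,-19.5,-10],"dr":[0,0,0]},
    {"delta_pos":[-29,-19.5,-10],"dr":[0,0,0]},
    {"delta_pos":[-29,-19.5,-10],"dr":[0,0,0]},
    {"delta_pos":[-29,-19.5,-10],"dr":[0,0,0]},
    {"delta_pos":[-29,-19.5,-10],"dr":[0,0,0]},
    {"delta_pos":[-29,-19.5,-10],"dr":[0,0,0]},
    {"delta_pos":[-29,-19.5,-10],"dr":[0,0,0]},
    {"delta_pos":[-29,-19.5,-10],"dr":[0,0,0]},
    {"delta_pos":[-29,-19.5,-10],"dr":[0,0,0]},
    {"delta_pos":[-29,-19.5,-10],"dr":[0,0,0]},
    {"delta_pos":[-29,-19.5,-10],"dr":[0,0,0]},
    {"delta_pos":[-29,-19.5,-5],"dr":[0,0,0]},
    {"delta_pos":[0,0,0],"dr":[0,0,0]},
  ],
)

```text
time_s: 3.7
eef_pos: [468.3, 131.0, 380.6]
eef_rot: [0.003, 0.117, 0.993, 0.0]
force: [-1.6, 0.5, -1.2]
width: 85.5
```

Run:
```python
from h import *
import pickle
s=ctrl.observe();c=ctrl.camera('wrist');save(c,'w1.png')
pickle.dump((s,c),open('w1.pkl','wb'))
for t in ['nipple_tip','nipple_face','collar']:
    for m in ctrl.masks_of(t,c)[:3]: print(t,m['p'],m['uv'],m['region'].sum())
for p in [(572,91,230),(581.6,89,209)]: print(proj(c,p,s))
a=c['pixels'];cv2.imwrite('pics/w1b.png',cv2.resize(a,None,fx=1.5,fy=1.5))
```

```text
nipple_tip 0.88 [242.5, 272.7] 445
nipple_tip 0.39 [245.2, 258.7] 8302
nipple_face 0.89 [249.7, 268.6] 480
collar 0.85 [245.0, 265.9] 289
[239.24745825 271.13701641]
[240.34930195 268.40043717]
```

View pics/w1b.png

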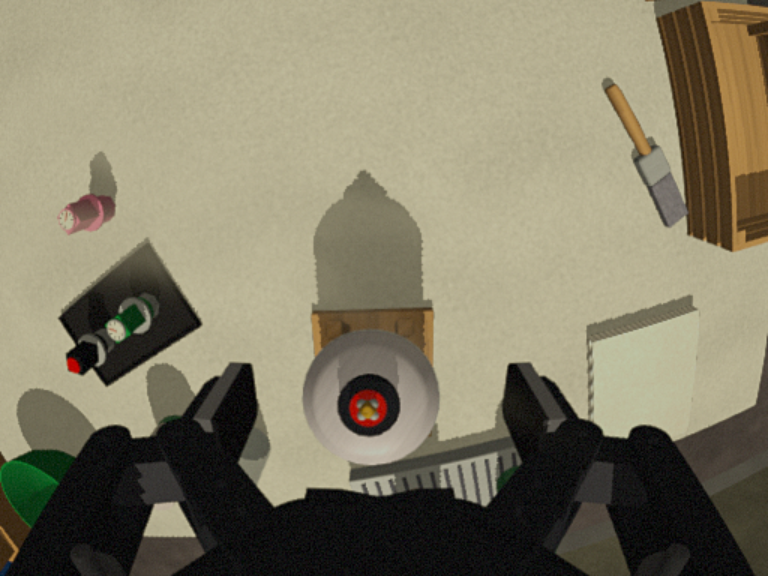

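Run:
```python
import cv2,pickle
s,c=pickle.load(open('w1.pkl','rb'));a=c['pixels']
cv2.imwrite('pics/w1c.png',cv2.resize(a[195:315,195:295],None,fx=6,fy=5,interpolation=cv2.INTER_CUBIC))
```

```text
(no output)
```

View pics/w1c.png

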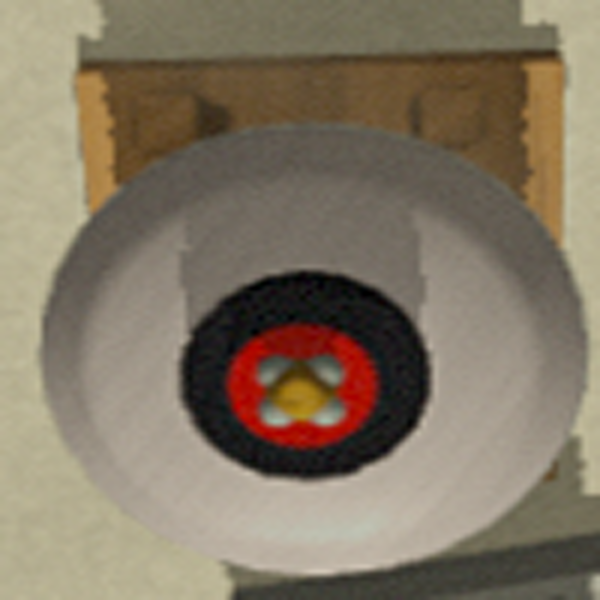

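```bash
cat > fit.py <<'E'
from h import *
import pickle
from scipy.optimize import least_squares
T=np.radians(25)
def face(p):
    x,y,yaw=p[:3];return np.array([x-78*np.cos(yaw),y-78*np.sin(yaw),209.])
def axis(yaw): return np.array([-np.sin(T)*np.cos(yaw),-np.sin(T)*np.sin(yaw),np.cos(T)])
def pt(p,a,b,z):
    c,s=np.cos(p[2]),np.sin(p[2]);return np.array([p[0]+a*c-b*s,p[1]+a*s+b*c,z])
E
cat > f1.py <<'E'
from fit import *
s,c=pickle.load(open('w1.pkl','rb'))
top=dict(vertical_fov=49.959580028549816,cx=254.2361,cy=190.5548,origin=[463.3848,75.5198,1302.03],attitude=[0.0296276,-0.69979098,0.71306743,-0.03081598])
side=dict(vertical_fov=44.36254973247973,cx=265.959352,cy=186.768125,origin=[140.187,-908.343,1176.808],attitude=[-0.38949562,0.89777815,-0.19279775,0.07153031])
def obs(p,use='wts'):
    F=face(p);A=axis(p[2]);t=p[3];r=[]
    if 'w' in use:
        r+=[proj(c,F+A*24,s)-(244.7,274),proj(c,F,s)-(246,269.8)]
        r+=[proj(c,pt(p,-85,75,t),s)-(288.7,205.4),proj(c,pt(p,-85,-75,t),s)-(208,208.6)]
    if 't' in use:
        r+=[proj(top,F+A*24)-(246.7,182.),proj(top,F)-(247.9,178.8)]
        for q,(a,b) in zip([(108,82),(246,105),(214,282),(76,257)],[(105,75),(105,-75),(-85,-75),(-85,75)]):
            r+=[proj(top,pt(p,a,b,t))-(200+q[0]/3,100+q[1]/3)]
    if 's' in use: r+=[proj(side,F+A*24)-(272.6,167.4),proj(side,F)-(275.4,171.4)]
    return np.concatenate(r)
for u in ['w','t','ts','wts']:
    f=least_squares(lambda p:obs(p,u),[658,74,-.2,20]);p=f.x
    print(u,p.round(3),np.degrees(p[2]),'face',face(p).round(1),'tip',(face(p)+24*axis(p[2])).round(1));print(f.fun.round(1))
E
python3 f1.py
```

```text
w [ 6.62843e+02  7.99650e+01 -1.90000e-01  1.00540e+01] -10.914084868916781 face [586.3  94.7 209. ] tip [576.3  96.7 230.8]
[ 0.3 -0.4 -0.1  0.8  0.5 -0.3 -0.8 -0.2]
t [ 6.63912e+02  7.42570e+01 -1.97000e-01 -7.58300e+00] -11.277390483537268 face [587.4  89.5 209. ] tip [577.5  91.5 230.8]
[ 0.2  0.2 -0.1  0.5  0.   0.1 -0.3  0.5  0.2 -0.7 -0.1 -0.7]
ts [ 6.64012e+02  7.40970e+01 -1.96000e-01 -8.07300e+00] -11.2161515359789 face [587.5  89.3 209. ] tip [577.6  91.2 230.8]
[ 0.3  0.2 -0.1  0.5  0.   0.1 -0.3  0.5  0.3 -0.8  0.  -0.7 -0.4 -0.6
  0.1  0.2]
wts [ 6.63146e+02  7.71090e+01 -2.07000e-01  6.23200e+00] -11.860943115609247 face [586.8  93.1 209. ] tip [576.9  95.2 230.8]
[-0.8  0.3 -1.3  1.4 -0.5  0.1 -1.3 -1.1 -1.2  0.4 -1.5  0.8 -0.7 -0.9
 -0.6  0.1 -0.8 -0.6 -1.5 -1.2 -1.1 -1.3 -0.6 -0.5]
```

Emit:
jog_arm(
  rows=[
    {"delta_pos":[-12,-34.5,10],"dr":[0,0,0]},
    {"delta_pos":[-12,-34.5,15],"dr":[0,0,0]},
    {"delta_pos":[-12,-34.5,15],"dr":[0,0,0]},
    {"delta_pos":[-12,-34.5,15],"dr":[0,0,0]},
    {"delta_pos":[-12,-34.5,15],"dr":[0,0,0]},
    {"delta_pos":[-12,-34.5,15],"dr":[0,0,0]},
    {"delta_pos":[-12,-34.5,15],"dr":[0,0,0]},
    {"delta_pos":[-12,-34.5,15],"dr":[0,0,0]},
    {"delta_pos":[-12,-34.5,15],"dr":[0,0,0]},
    {"delta_pos":[0,0,0],"dr":[0,0,0]},
    {"delta_pos":[0,0,0],"dr":[0,0,0]},
  ],
)

```text
time_s: 4.82
eef_pos: [499.3, -186.1, 243.5]
eef_rot: [0.002, 0.1, 0.995, 0.003]
force: [0.3, 0.7, 0.7]
width: 85.4
```

Run:
```python
from h import *
import pickle
s=ctrl.observe();c=ctrl.camera('wrist');save(c,'w2.png');s2=ctrl.observe()
print(s['eef_pos'],s['eef_rot'],s['joint_vel'].round(3));print(s2['eef_pos'],s2['eef_rot'],s['joints'].round(3))
pickle.dump((s,c),open('w2.pkl','wb'))
for t in ['gauge_center','plug_center']:
    for m in ctrl.masks_of(t,c)[:3]: print(t,m['p'],m['uv'],m['region'].sum(), atz(*ray(c,m['uv'],s),50))
cv2.imwrite('pics/w2b.png',cv2.resize(c['pixels'],None,fx=1.5,fy=1.5))
```

```text
[ 499.31172314 -186.10280607  243.45963651] [0.00235347 0.09998673 0.99498009 0.00342646] [-0.028  0.036 -0.015 -0.034 -0.017 -0.025]
[ 499.24955594 -185.81077647  243.35734992] [0.00218966 0.09968715 0.99501103 0.00327571] [-0.499  0.301 -0.127  1.14   0.008 -0.299]
gauge_center 0.96 [245.4, 175.5] 1494 [ 507.76169503 -194.60773741   50.        ]
gauge_center 0.58 [199.2, 55.0] 1483 [ 364.17882548 -216.1630842    50.        ]
plug_center 0.69 [171.5, 215.6] 1494 [ 538.57430868 -293.43450089   50.        ]
plug_center 0.66 [245.5, 175.4] 1431 [ 507.66939921 -194.47203859   50.        ]
```

View pics/w2b.png

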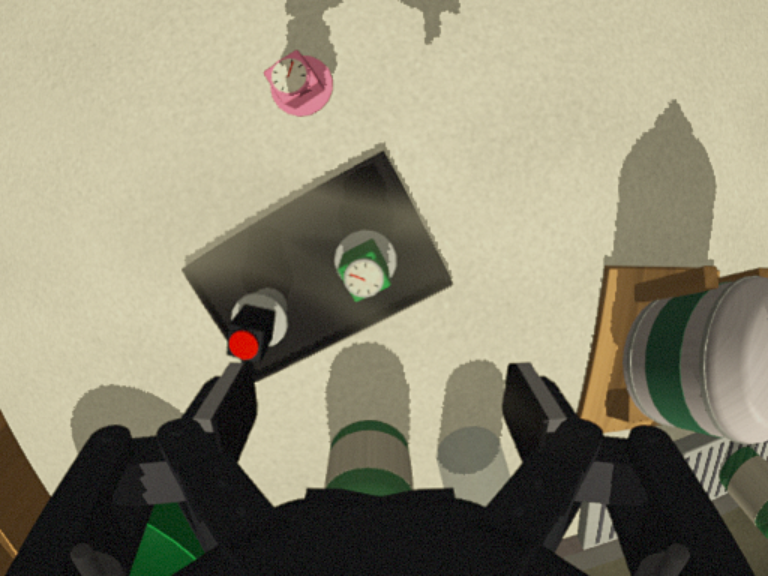

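Run:
```python
import cv2,pickle
s,c=pickle.load(open('w2.pkl','rb'));a=c['pixels']
cv2.imwrite('pics/w2c.png',cv2.resize(a[145:205,213:273],None,fx=10,fy=10,interpolation=cv2.INTER_CUBIC))
```

```text
(no output)
```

View pics/w2c.png

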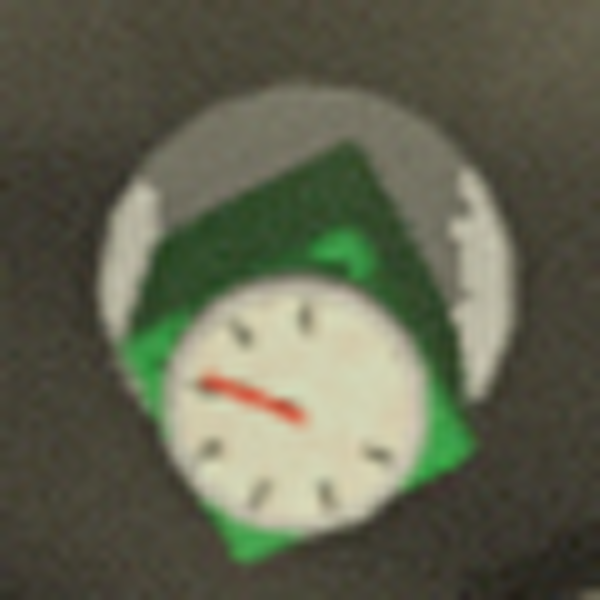

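Run:
```python
from h import *
import pickle
s,c=pickle.load(open('w2.pkl','rb'))
P=[atz(*ray(c,(213+u/10,145+v/10),s),89) for u,v in [(128,345),(245,560),(475,450),(360,240)]]
P=np.array(P)[:,:2];print(P.round(1))
for i in range(4):
    d=P[(i+1)%4]-P[i];print(np.linalg.norm(d).round(1),np.degrees(np.arctan2(d[1],d[0])).round(1))
print('center',P.mean(0))
d=atz(*ray(c,(213+29.7,145+40.2),s),93);print('dial',d)
for v in [98,515]: print('flange',atz(*ray(c,(213+v/10,145+28.5),s),45))
M=q2R(s['eef_rot']);print(M.round(4))
print('tool x ang',np.degrees(np.arctan2(M[1,0],M[0,0])))
```

```text
[[ 497.9 -212. ]
 [ 522.7 -205.4]
 [ 515.8 -179.9]
 [ 492.  -186.9]]
25.7 15.0
26.4 105.2
24.9 -163.6
25.8 -76.8
center [ 507.08330588 -196.06845997]
dial [ 506.02422294 -196.23283024   93.        ]
flange [ 501.39196922 -220.08338602   45.        ]
flange [ 511.12043842 -172.88568792   45.        ]
[[-0.98    0.199   0.0054]
 [ 0.199   0.98    0.0063]
 [-0.004   0.0073 -1.    ]]
tool x ang 168.522253237491
```

Emit:
jog_arm(
  rows=[
    {"delta_pos":[0,0,12],"dr":[0,0,7.1]},
    {"delta_pos":[0,0,12],"dr":[0,0,7.1]},
    {"delta_pos":[0,0,12],"dr":[0,0,7.1]},
    {"delta_pos":[0,0,12],"dr":[0,0,7.1]},
    {"delta_pos":[0,0,12],"dr":[0,0,7.1]},
    {"delta_pos":[0,0,12],"dr":[0,0,7.1]},
    {"delta_pos":[0,0,12],"dr":[0,0,7.1]},
    {"delta_pos":[0,0,8],"dr":[0,0,7.1]},
    {"delta_pos":[0,0,5],"dr":[0,0,7.1]},
    {"delta_pos":[0,0,0],"dr":[0,0,0]},
    {"delta_pos":[0,0,0],"dr":[0,0,0]},
  ],
  hand=52,
  grip_force=80,
)

```text
time_s: 5.88
eef_pos: [506.2, -166.8, 153.9]
eef_rot: [0.008, 0.613, 0.79, 0.007]
force: [-1.0, -0.9, -0.3]
width: 52.4
```

```bash
cat > st.py <<'E'
from h import *
import sys
s=ctrl.observe();M=q2R(s['eef_rot'])
print('t',s['time_s'],'pos',s['eef_pos'].round(1),'w',round(s['width'],1),'F',s['force'].round(1),'Ftool',(M.T@s['force']).round(1),'Tt',(M.T@s['ft_torque']).round(2))
print(M.round(3).tolist(),'xang',np.degrees(np.arctan2(M[1,0],M[0,0])).round(1),'yang',np.degrees(np.arctan2(M[1,1],M[0,1])).round(1),'j',s['joints'].round(2))
def go(p): print('tool delta to',p,(M.T@(np.array(p)-s['eef_pos'])).round(1))
def rotto(Rt): print('rotvec tool deg',np.degrees(R.from_matrix(M.T@Rt).as_rotvec()).round(2))
E
python3 - <<'E'
from st import *
import pickle
a=np.radians(105);rotto(np.array([[np.cos(a),np.sin(a),0],[np.sin(a),-np.cos(a),0],[0,0,-1]]).T.T)
go([506.7,-196.3,57]);
c=ctrl.camera('wrist');save(c,'w3.png');pickle.dump((s,c),open('w3.pkl','wb'))
cv2.imwrite('pics/w3b.png',cv2.resize(c['pixels'],None,fx=1.5,fy=1.5))
E
```

```text
t 5.8833 pos [ 506.2 -166.8  153.9] w 52.4 F [-1.  -0.9 -0.3] Ftool [-0.6 -1.2  0.3] Tt [0.05 0.   0.03]
[[-0.249, 0.968, 0.021], [0.968, 0.249, 0.001], [-0.004, 0.02, -1.0]] xang 104.4 yang 14.4 j [-0.46  0.36 -0.3   0.9   0.01  0.86]
rotvec tool deg [ 1.16  0.23 -0.58]
tool delta to [506.7, -196.3, 57] [-28.3  -8.8  96.8]
```

View pics/w3b.png

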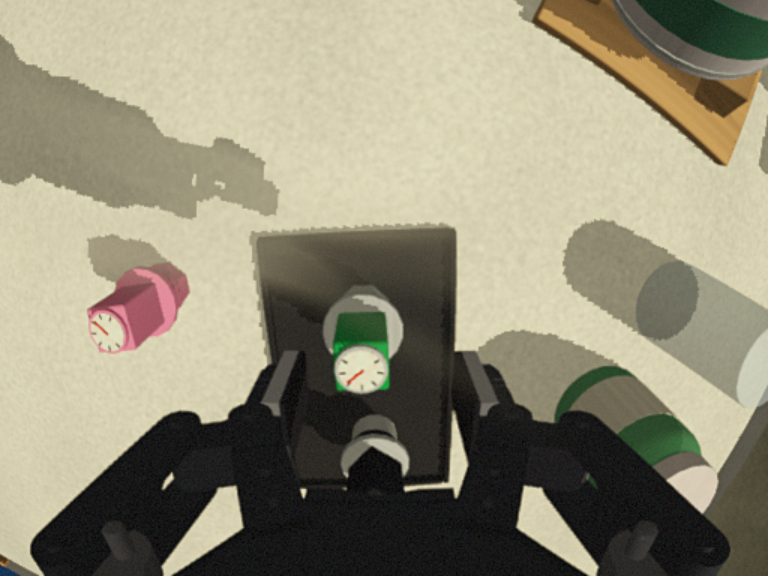

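Run:
```python
from st import *
import pickle
s3,c=pickle.load(open('w3.pkl','rb'))
print(atz(*ray(c,(360.5/1.5,369/1.5),s3),93))
for u in [(336,391),(388,389)]: print(atz(*ray(c,(u[0]/1.5,u[1]/1.5),s3),89))
cv2.imwrite('pics/w3c.png',cv2.resize(c['pixels'][185:270,205:275],None,fx=8,fy=7,interpolation=cv2.INTER_CUBIC))
```

```text
t 5.9333 pos [ 506.3 -166.8  154. ] w 52.1 F [-0.3  0.2  0.4] Ftool [ 0.2 -0.2 -0.4] Tt [ 0.05 -0.03  0.04]
[[-0.249, 0.968, 0.021], [0.968, 0.249, 0.001], [-0.004, 0.02, -1.0]] xang 104.4 yang 14.4 j [-0.46  0.35 -0.3   0.9   0.01  0.86]
[ 505.99888219 -195.6187386    93.        ]
[ 497.17344369 -213.56205734   89.        ]
[ 522.91655658 -205.84004636   89.        ]
```

View pics/w3c.png

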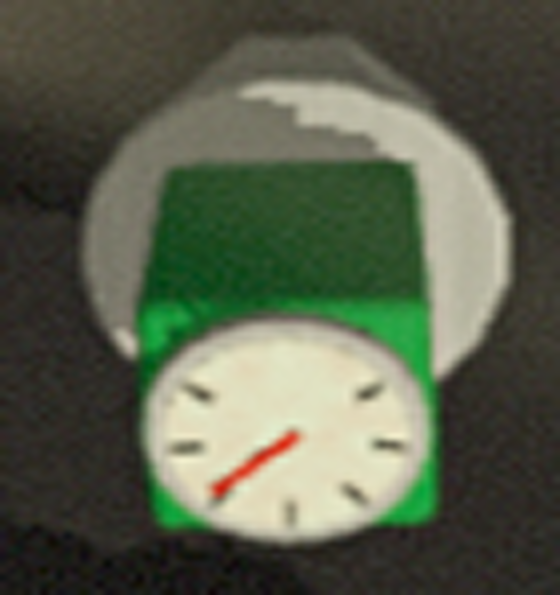

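Emit:
jog_arm(
  rows=[
    {"delta_pos":[-14,-4.5,10],"dr":[0.6,0.1,-0.2]},
    {"delta_pos":[-14,-4.5,10],"dr":[0.6,0.1,-0.2]},
    {"delta_pos":[0,0,0],"dr":[0,0,0]},
    {"delta_pos":[0,0,0],"dr":[0,0,0]},
  ],
)

```text
time_s: 6.27
eef_pos: [507.2, -195.1, 137.3]
eef_rot: [0.003, 0.602, 0.798, 0.0]
force: [0.1, -0.5, -1.0]
width: 51.5
```

```bash
cat > ga.py <<'E'
from st import *
a=np.radians(105);rotto(np.array([[np.cos(a),np.sin(a),0],[np.sin(a),-np.cos(a),0],[0,0,-1]]))
go([506.3,-196,57])
E
python3 ga.py
```

```text
t 6.2667 pos [ 507.2 -195.1  137.3] w 51.5 F [ 0.1 -0.5 -1. ] Ftool [-0.5 -0.1  1. ] Tt [ 0.03 -0.04 -0.  ]
[[-0.274, 0.962, 0.004], [0.962, 0.274, -0.003], [-0.004, 0.003, -1.0]] xang 105.9 yang 15.9 j [-0.5   0.4  -0.28  0.89 -0.    0.79]
rotvec tool deg [0.19 0.23 0.91]
tool delta to [506.3, -196, 57] [-0.3 -1.4 80.3]
```

Aligned; descend to the grasp height.

Emit:
jog_arm(
  rows=[
    {"delta_pos":[0,-0.7,14],"dr":[0,0,0.4]},
    {"delta_pos":[0,-0.7,14],"dr":[0,0,0.4]},
    {"delta_pos":[0,0,14],"dr":[0,0,0]},
    {"delta_pos":[0,0,14],"dr":[0,0,0]},
    {"delta_pos":[0,0,12],"dr":[0,0,0]},
    {"delta_pos":[0,0,8],"dr":[0,0,0]},
    {"delta_pos":[0,0,0],"dr":[0,0,0]},
    {"delta_pos":[0,0,0],"dr":[0,0,0]},
  ],
)

```text
time_s: 6.93
eef_pos: [510.5, -192.4, 65.7]
eef_rot: [0.008, 0.602, 0.799, 0.002]
force: [-0.1, 0.1, 0.0]
width: 52.1
```

```bash
python3 ga.py
```

```text
t 6.9333 pos [ 510.5 -192.4   65.7] w 52.1 F [-0.1  0.1  0. ] Ftool [ 0.1 -0.1 -0. ] Tt [ 0.    0.03 -0.02]
[[-0.276, 0.961, 0.015], [0.961, 0.276, -0.006], [-0.01, 0.012, -1.0]] xang 106.0 yang 16.0 j [-0.5   0.48 -0.37  0.71  0.    0.8 ]
rotvec tool deg [0.72 0.55 1.03]
tool delta to [506.3, -196, 57] [-2.2 -5.1  8.7]
```

Emit:
jog_arm(
  rows=[
    {"delta_pos":[-2.2,-5,4],"dr":[0.7,0.5,1]},
    {"delta_pos":[0,-0.5,4.5],"dr":[0,0,0]},
    {"delta_pos":[0,0,0],"dr":[0,0,0]},
  ],
)

```text
time_s: 7.18
eef_pos: [506.7, -196.5, 58.8]
eef_rot: [0.001, 0.609, 0.793, -0.0]
force: [0.3, -0.4, 0.7]
width: 52.0
```

```bash
python3 ga.py
```

```text
t 7.1833 pos [ 506.7 -196.5   58.8] w 52.0 F [ 0.3 -0.4  0.7] Ftool [-0.4  0.2 -0.7] Tt [-0.04  0.   -0.07]
[[-0.259, 0.966, 0.002], [0.966, 0.259, -0.002], [-0.002, 0.001, -1.0]] xang 105.0 yang 15.0 j [-0.5   0.49 -0.37  0.71 -0.    0.8 ]
rotvec tool deg [0.08 0.12 0.02]
tool delta to [506.3, -196, 57] [ 0.6 -0.3  1.8]
```

Good. Close.

Emit:
jog_arm(
  rows=[
    {"delta_pos":[0,0,1],"dr":[0,0,0]},
    {"delta_pos":[0,0,0],"dr":[0,0,0]},
    {"delta_pos":[0,0,0],"dr":[0,0,0]},
    {"delta_pos":[0,0,0],"dr":[0,0,0]},
    {"delta_pos":[0,0,0],"dr":[0,0,0]},
    {"delta_pos":[0,0,0],"dr":[0,0,0]},
  ],
  hand=20,
  grip_force=90,
)

```text
time_s: 7.68
eef_pos: [506.9, -197.0, 58.1]
eef_rot: [0.002, 0.609, 0.793, 0.0]
force: [0.0, 0.8, -2.0]
width: 26.6
```

```bash
python3 ga.py
python3 - <<'E'
from h import *
c=ctrl.camera('wrist');save(c,'w4.png')
cv2.imwrite('pics/w4b.png',cv2.resize(c['pixels'][130:,120:400],None,fx=2.2,fy=2.2))
E
```

```text
t 7.6833 pos [ 506.9 -197.    58.1] w 26.6 F [ 0.   0.8 -2. ] Ftool [0.8 0.2 2. ] Tt [ 0.01 -0.05 -0.01]
[[-0.259, 0.966, 0.003], [0.966, 0.259, -0.002], [-0.002, 0.002, -1.0]] xang 105.0 yang 15.0 j [-0.5   0.49 -0.37  0.71 -0.    0.8 ]
rotvec tool deg [ 0.11  0.14 -0.  ]
tool delta to [506.3, -196, 57] [ 1.1 -0.4  1.1]
```

View pics/w4b.png

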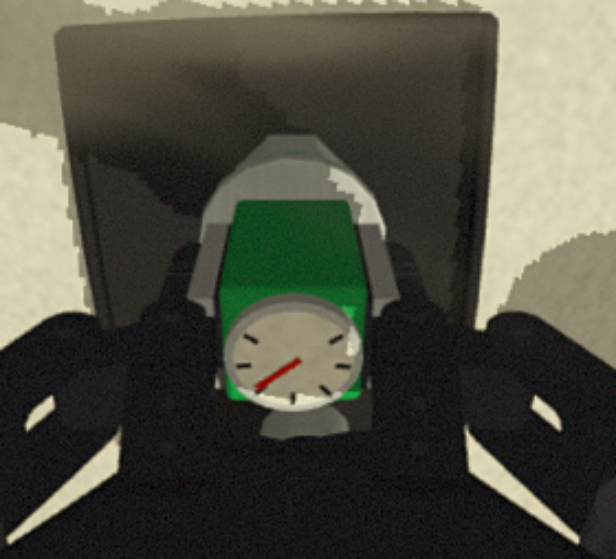

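Emit:
jog_arm(
  rows=[
    {"delta_pos":[0,0,-15],"dr":[0,0,0]},
    {"delta_pos":[0,0,-20],"dr":[0,0,0]},
    {"delta_pos":[0,0,-25],"dr":[0,0,0]},
    {"delta_pos":[0,0,-25],"dr":[0,0,0]},
    {"delta_pos":[0,0,-25],"dr":[0,0,0]},
    {"delta_pos":[0,0,-20],"dr":[0,0,-7]},
    {"delta_pos":[0,0,-20],"dr":[0,0,-7]},
    {"delta_pos":[0,0,-20],"dr":[0,0,-7]},
    {"delta_pos":[0,0,-20],"dr":[0,0,-7]},
    {"delta_pos":[0,0,-20],"dr":[0,0,-7]},
    {"delta_pos":[0,0,-20],"dr":[0,0,-7]},
    {"delta_pos":[0,0,-20],"dr":[0,0,-7]},
    {"delta_pos":[0,0,-15],"dr":[0,0,-7]},
    {"delta_pos":[0,0,-10],"dr":[0,0,-7]},
    {"delta_pos":[0,0,0],"dr":[0,0,0]},
  ],
)

```text
time_s: 8.98
eef_pos: [503.1, -194.4, 344.4]
eef_rot: [-0.002, 0.09, 0.996, 0.001]
force: [-0.6, -0.3, -1.7]
width: 27.3
```

```bash
cat > tgt.py <<'E'
from st import *
from fit import axis
yaw=np.radians(-11);A=axis(yaw)
c25,s25=np.cos(np.radians(25)),np.sin(np.radians(25))
XT=np.array([-c25*np.cos(yaw),-c25*np.sin(yaw),-s25]);ZT=-A;YT=np.cross(ZT,XT)
RT=np.array([XT,YT,ZT]).T
E
python3 - <<'E'
from tgt import *
tip=np.array([577,94,231.])
W1=tip-RT@np.array([40,0,98]);print(W1)
go(W1);rotto(RT)
E
```

```text
t 8.9833 pos [ 503.1 -194.4  344.4] w 27.3 F [-0.6 -0.3 -1.7] Ftool [ 0.6 -0.5  1.7] Tt [ 0.06 -0.02  0.01]
[[-0.984, 0.179, -0.004], [0.179, 0.984, 0.002], [0.005, 0.001, -1.0]] xang 169.7 yang 79.7 j [-0.5   0.29  0.12  1.41 -0.   -0.32]
[571.93060417  94.98539073 336.7228936 ]
tool delta to [571.93060417  94.98539073 336.7228936 ] [-16.1 297.    7.9]
rotvec tool deg [  0.22 -25.26   0.69]
```

Emit:
jog_arm(
  rows=[
    {"delta_pos":[-2,25,0],"dr":[0,-3.2,0]},
    {"delta_pos":[-2,36,0],"dr":[0,-3.2,0]},
    {"delta_pos":[-2,36,0],"dr":[0,-3.2,0]},
    {"delta_pos":[-2,36,0],"dr":[0,-3.2,0]},
    {"delta_pos":[-2,36,0],"dr":[0,-3.2,0]},
    {"delta_pos":[-2,36,0],"dr":[0,-3.2,0]},
    {"delta_pos":[-2,36,0],"dr":[0,-3.2,0]},
    {"delta_pos":[-2,30,0],"dr":[0,-3.2,0]},
    {"delta_pos":[0,20,0],"dr":[0,0,0]},
    {"delta_pos":[0,0,0],"dr":[0,0,0]},
    {"delta_pos":[0,0,0],"dr":[0,0,0]},
  ],
)

```text
time_s: 9.9
eef_pos: [572.4, 99.9, 337.8]
eef_rot: [0.224, 0.113, 0.968, -0.015]
force: [0.6, 0.1, -1.9]
width: 27.0
```

Run:
```python
from tgt import *
tip=np.array([577,94,231.])
W1=tip-RT@np.array([40,0,98])
go(W1);rotto(RT)
```

```text
t 9.9 pos [572.4  99.9 337.8] w 27.0 F [ 0.6  0.1 -1.9] Ftool [0.3 0.2 2. ] Tt [0.09 0.62 0.01]
[[-0.875, 0.225, 0.429], [0.211, 0.974, -0.08], [-0.436, 0.021, -0.9]] xang 166.4 yang 77.0 j [ 0.12  0.03 -0.32  0.78 -0.13  0.32]
tool delta to [571.93060417  94.98539073 336.7228936 ] [-0.1 -4.9  1.1]
rotvec tool deg [ 0.21  0.89 -2.33]
```

Emit:
jog_arm(
  rows=[
    {"delta_pos":[0,-4.5,1],"dr":[0.2,0.9,-2.3]},
    {"delta_pos":[0,0,0],"dr":[0,0,0]},
    {"delta_pos":[0,0,0],"dr":[0,0,0]},
    {"delta_pos":[0,0,0],"dr":[0,0,0]},
  ],
)

```text
time_s: 10.23
eef_pos: [570.2, 93.7, 333.9]
eef_rot: [0.213, 0.098, 0.972, -0.02]
force: [-0.6, 0.0, -1.3]
width: 27.3
```

Run:
```python
from tgt import *
import pickle
rotto(RT);print(s['joint_vel'].round(3))
c=ctrl.camera('wrist');s2=ctrl.observe();pickle.dump((s,c),open('w5.pkl','wb'));print(s2['eef_pos'])
save(c,'w5.png')
for p in [(577.5,91.5,230.8),(576.3,96.7,230.8)]: print(proj(c,p,s))
x0,y0=120,120
cv2.imwrite('pics/w5b.png',cv2.resize(c['pixels'][120:300,140:380],None,fx=3,fy=3,interpolation=cv2.INTER_CUBIC))
```

```text
t 10.2333 pos [570.2  93.7 333.9] w 27.3 F [-0.6  0.  -1.3] Ftool [ 1.1 -0.1  1. ] Tt [ 0.07  0.59 -0.05]
[[-0.89, 0.2, 0.41], [0.183, 0.98, -0.081], [-0.418, 0.003, -0.908]] xang 168.4 yang 78.5 j [ 0.1   0.04 -0.31  0.8  -0.12  0.28]
rotvec tool deg [-0.09 -0.29 -0.55]
[-0.015  0.001 -0.008 -0.004  0.001  0.025]
[570.18758682  93.70327793 333.90566343]
[250.95310699 150.92068211]
[257.15559288 148.58807454]
```

View pics/w5b.png

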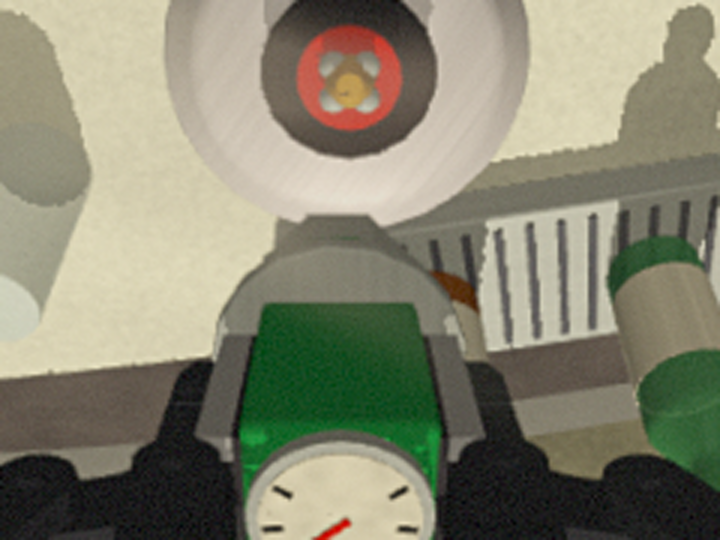

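```bash
cat > f2.py <<'E'
from fit import *
V=[pickle.load(open(f'w{i}.pkl','rb')) for i in (1,5)]
O=[((244.7,274),(246,269.8)),((256.3,150.7),(256.3,144))]
def obs(p,k=(0,1)):
    F=face(p);A=axis(p[2]);r=[]
    for i in k:
        s,c=V[i];r+=[proj(c,F+A*24,s)-O[i][0],proj(c,F,s)-O[i][1]]
    return np.concatenate(r+[[ (np.degrees(p[2])+11)*.5]])
for k in [(0,),(1,),(0,1)]:
    f=least_squares(lambda p:obs(p,k),[663,78,-.2]);p=f.x
    F=face(p);print(k,p.round(2),np.degrees(p[2]).round(1),'face',F.round(1),'tip',(F+24*axis(p[2])).round(1),f.fun.round(1))
    s,c=V[1];M=q2R(s['eef_rot']);print('tool tip',(M.T@(F+24*axis(p[2])-s['eef_pos'])).round(1))
E
python3 f2.py
python3 - <<'E'
import cv2
a=cv2.imread('pics/w5.png')
cv2.imwrite('pics/w5c.png',cv2.resize(a[110:180,215:295],None,fx=8,fy=8,interpolation=cv2.INTER_CUBIC))
cv2.imwrite('pics/w5d.png',cv2.resize(a[180:290,200:310],None,fx=5,fy=5,interpolation=cv2.INTER_CUBIC))
E
```

```text
(0,) [ 6.6255e+02  7.9990e+01 -1.9000e-01] -10.9 face [586.   94.7 209. ] tip [576.   96.6 230.8] [ 0.2 -0.6 -0.2  0.6  0.1]
tool tip [38.5  3.7 95.9]
(1,) [ 6.6376e+02  7.9280e+01 -1.9000e-01] -10.9 face [587.2  94.  209. ] tip [577.2  95.9 230.8] [ 0.1 -1.1 -0.1  1.2  0.1]
tool tip [37.3  3.3 96.4]
(0, 1) [ 6.634e+02  7.967e+01 -1.900e-01] -10.8 face [586.8  94.2 209. ] tip [576.8  96.1 230.8] [-0.   0.1 -0.4  1.2  0.3 -1.5  0.   0.7  0.1]
tool tip [37.7  3.4 96.2]
```

View pics/w5c.png

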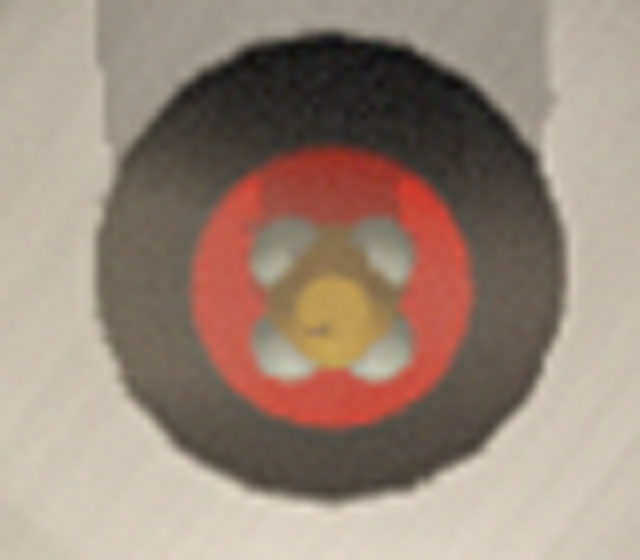

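View pics/w5d.png

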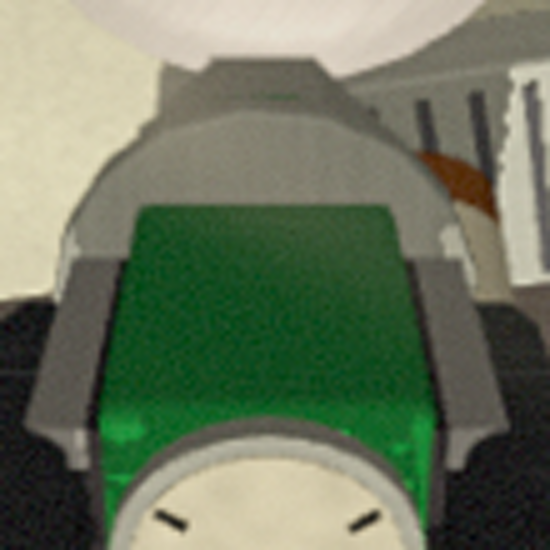

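Run:
```python
from h import *
import pickle
s,c=pickle.load(open('w5.pkl','rb'));M=q2R(s['eef_rot'])
def pj(q): return proj(c,M@np.array(q,float)+s['eef_pos'],s).round(1)
for dx in (-1,0,1,2):
    print(dx,'skirt',pj((17+dx,0,53)),'flange top',pj((24+dx,0,13)),pj((24+dx,0,19)),'gripfoot',pj((14+dx,0,13)),'griptop',pj((14+dx,0,-31)))
print(pj((0,-14,-31))-pj((0,14,-31)))
```

```text
-1 skirt [252.  192.6] flange top [251.8 203.3] [251.8 199.5] gripfoot [251.8 220.8] griptop [251.4 263.8]
0 skirt [252.  191.1] flange top [251.8 201.5] [251.8 197.8] gripfoot [251.8 219.1] griptop [251.4 261.7]
1 skirt [252.  189.7] flange top [251.8 199.7] [251.8 196.1] gripfoot [251.8 217.3] griptop [251.4 259.5]
2 skirt [252.  188.3] flange top [251.8 197.9] [251.8 194.3] gripfoot [251.8 215.6] griptop [251.4 257.4]
[-65.9  -0.1]
```

```bash
sed -i 's/((256.3,150.7),(256.3,144))/((256.6,149),(256.5,143.8))/' f2.py; python3 f2.py
```

```text
(0,) [ 6.6255e+02  7.9990e+01 -1.9000e-01] -10.9 face [586.   94.7 209. ] tip [576.   96.6 230.8] [ 0.2 -0.6 -0.2  0.6  0.1]
tool tip [38.5  3.7 95.9]
(1,) [ 6.6284e+02  7.9620e+01 -1.9000e-01] -10.9 face [586.2  94.4 209. ] tip [576.3  96.3 230.8] [ 0.1 -0.4 -0.1  0.4  0. ]
tool tip [38.2  3.5 96. ]
(0, 1) [ 6.6277e+02  7.9890e+01 -1.9000e-01] -10.8 face [586.2  94.5 209. ] tip [576.2  96.4 230.8] [ 0.1 -0.4 -0.3  0.8  0.2 -0.5  0.   0.3  0.1]
tool tip [38.3  3.6 96. ]
```

Emit:
jog_arm(
  rows=[
    {"delta_pos":[13,0.9,0],"dr":[0,0,0]},
    {"delta_pos":[13,0.9,0],"dr":[0,-0.3,-0.3]},
    {"delta_pos":[11,0.8,0],"dr":[0,0,0]},
    {"delta_pos":[0,0,0],"dr":[0,0,0]},
    {"delta_pos":[0,0,0],"dr":[0,0,0]},
  ],
)

```text
time_s: 10.7
eef_pos: [537.7, 100.8, 317.9]
eef_rot: [0.216, 0.101, 0.971, -0.021]
force: [1.1, -0.3, -2.1]
width: 27.3
```

```bash
cat > pr.py <<'E'
from tgt import *
F=np.array([586.2,94.5,209])
def show():
    rotto(RT)
    q=RT.T@(s['eef_pos']+M@np.array([-.2,.9,53])-F)   # mouth in nipple-aligned frame
    print('mouth lateral x,y (tool axes):',q[:2].round(2),'height over face',round(-q[2],2))
    d=M.T@(RT@np.array([-q[0],-q[1],0]));print('lateral corr tool',d.round(2))
if __name__=='__main__': show()
E
python3 pr.py
```

```text
t 10.7 pos [537.7 100.8 317.9] w 27.3 F [ 1.1 -0.3 -2.1] Ftool [-0.1 -0.1  2.3] Tt [-0.    0.6  -0.01]
[[-0.886, 0.205, 0.416], [0.186, 0.979, -0.084], [-0.424, 0.003, -0.905]] xang 168.1 yang 78.2 j [ 0.13 -0.01 -0.41  0.76 -0.14  0.31]
rotvec tool deg [-0.19  0.11 -0.8 ]
mouth lateral x,y (tool axes): [-2.05 -2.32] height over face 66.34
lateral corr tool [ 2.08  2.29 -0.01]
```

Emit:
jog_arm(
  rows=[
    {"delta_pos":[2,2.2,6],"dr":[-0.2,0.1,-0.8]},
    {"delta_pos":[0,0,10],"dr":[0,0,0]},
    {"delta_pos":[0,0,10],"dr":[0,0,0]},
    {"delta_pos":[0,0,5],"dr":[0,0,0]},
    {"delta_pos":[0,0,0],"dr":[0,0,0]},
    {"delta_pos":[0,0,0],"dr":[0,0,0]},
  ],
)

```text
time_s: 11.2
eef_pos: [553.3, 99.7, 286.8]
eef_rot: [0.216, 0.094, 0.972, -0.02]
force: [-0.1, -0.4, -1.7]
width: 26.9
```

```bash
python3 pr.py;python3 - <<'E'
from h import *
import pickle
s=ctrl.observe();c=ctrl.camera('wrist');save(c,'w6.png');pickle.dump((s,c),open('w6.pkl','wb'))
cv2.imwrite('pics/w6b.png',cv2.resize(c['pixels'][110:290,160:350],None,fx=4,fy=3.3,interpolation=cv2.INTER_CUBIC))
E
```

```text
t 11.2 pos [553.3  99.7 286.8] w 26.9 F [-0.1 -0.4 -1.7] Ftool [ 0.8 -0.4  1.5] Tt [-0.01  0.59 -0.01]
[[-0.889, 0.192, 0.417], [0.174, 0.981, -0.081], [-0.424, 0.001, -0.905]] xang 168.9 yang 78.9 j [ 0.12  0.03 -0.45  0.67 -0.13  0.29]
rotvec tool deg [ 0.03  0.12 -0.09]
mouth lateral x,y (tool axes): [-3.07 -0.22] height over face 31.61
lateral corr tool [ 3.07  0.21 -0.01]
```

View pics/w6b.png

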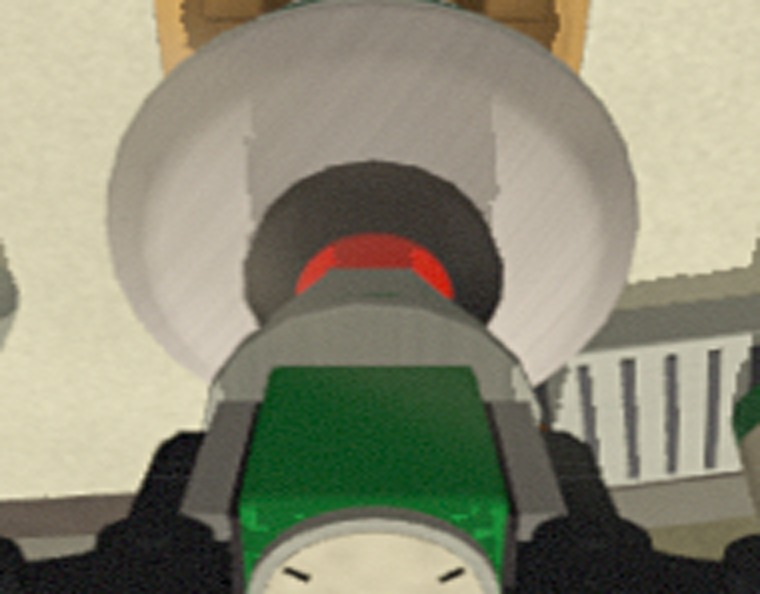

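Run:
```python
from tgt import *
import pickle
s,c=pickle.load(open('w6.pkl','rb'))
F=np.array([586.2,94.5,209])
print('cap top',proj(c,F+26*XT,s),'obs 249.., 159.1'); print('ring top',proj(c,F+10*A+14.5*XT,s),'obs',110+234/3.3)
print('cap l/r',proj(c,F+26*YT,s),proj(c,F-26*YT,s),160+245/4,160+502/4)
M=q2R(s['eef_rot'])
for dx in (-1,0,1): print('skirt',proj(c,s['eef_pos']+M@np.array([17+dx,.9,53]),s),'obs',110+268/3.3)
```

```text
t 11.25 pos [553.3  99.7 286.9] w 27.0 F [-1.  -0.8 -2.1] Ftool [ 1.6 -1.   1.6] Tt [ 0.04  0.63 -0.07]
[[-0.889, 0.192, 0.417], [0.174, 0.981, -0.081], [-0.424, 0.001, -0.905]] xang 168.9 yang 78.9 j [ 0.12  0.03 -0.45  0.67 -0.13  0.29]
cap top [253.58761969 163.2850695 ] obs 249.., 159.1
ring top [253.62843842 181.64563252] obs 180.9090909090909
cap l/r [286.98675963 196.0344337 ] [220.21411731 196.11523286] 221.25 285.5
skirt [253.41350016 192.59266601] obs 191.21212121212122
skirt [253.41470782 191.15038547] obs 191.21212121212122
skirt [253.41591018 189.70364733] obs 191.21212121212122
```

Emit:
jog_arm(
  rows=[
    {"delta_pos":[3.3,0.4,0],"dr":[0,0.1,0]},
    {"delta_pos":[0,0,4],"dr":[0,0,0]},
    {"delta_pos":[0,0,4],"dr":[0,0,0]},
    {"delta_pos":[0,0,4],"dr":[0,0,0]},
    {"delta_pos":[0,0,0],"dr":[0,0,0]},
    {"delta_pos":[0,0,0],"dr":[0,0,0]},
  ],
)

```text
time_s: 11.75
eef_pos: [556.1, 100.0, 274.6]
eef_rot: [0.216, 0.094, 0.972, -0.02]
force: [-0.5, 0.1, -1.6]
width: 26.8
```

```bash
python3 pr.py
```

```text
t 11.75 pos [556.1 100.  274.6] w 26.8 F [-0.5  0.1 -1.6] Ftool [ 1.1 -0.   1.3] Tt [-0.01  0.61 -0.03]
[[-0.889, 0.192, 0.417], [0.174, 0.981, -0.08], [-0.424, 0.002, -0.905]] xang 168.9 yang 78.9 j [ 0.12  0.04 -0.47  0.64 -0.13  0.29]
rotvec tool deg [ 0.06  0.11 -0.09]
mouth lateral x,y (tool axes): [-0.34  0.58] height over face 19.37
lateral corr tool [ 0.34 -0.58 -0.  ]
```

Emit:
jog_arm(
  rows=[
    {"delta_pos":[0.5,-0.2,3],"dr":[0,0.1,0]},
    {"delta_pos":[0.2,0,3],"dr":[0,0,0]},
    {"delta_pos":[0,0,2],"dr":[0,0,0]},
    {"delta_pos":[0,0,0],"dr":[0,0,0]},
  ],
)

```text
time_s: 12.08
eef_pos: [559.5, 99.2, 267.2]
eef_rot: [0.216, 0.094, 0.972, -0.02]
force: [-1.3, -0.4, -1.4]
width: 27.1
```

```bash
python3 pr.py
```

```text
t 12.0833 pos [559.5  99.2 267.2] w 27.1 F [-1.3 -0.4 -1.4] Ftool [ 1.7 -0.6  0.8] Tt [-0.    0.72 -0.03]
[[-0.889, 0.192, 0.416], [0.174, 0.981, -0.08], [-0.424, 0.002, -0.906]] xang 168.9 yang 78.9 j [ 0.12  0.06 -0.48  0.62 -0.13  0.28]
rotvec tool deg [ 0.08  0.09 -0.09]
mouth lateral x,y (tool axes): [-0.33  0.51] height over face 11.21
lateral corr tool [ 0.33 -0.51 -0.  ]
```

Emit:
jog_arm(
  rows=[
    {"delta_pos":[0,0,2],"dr":[0,0,0]},
    {"delta_pos":[0,0,2],"dr":[0,0,0]},
  ],
)

```text
time_s: 12.25
eef_pos: [561.3, 98.9, 264.2]
eef_rot: [0.217, 0.094, 0.971, -0.02]
force: [-7.1, 0.4, 5.4]
width: 27.0
```

```bash
python3 pr.py
```

```text
t 12.25 pos [561.3  98.9 264.2] w 27.0 F [-7.1  0.4  5.4] Ftool [ 4.1 -1.  -7.9] Tt [0.31 1.35 0.  ]
[[-0.888, 0.192, 0.417], [0.174, 0.981, -0.079], [-0.425, 0.002, -0.905]] xang 168.9 yang 79.0 j [ 0.12  0.06 -0.48  0.61 -0.13  0.28]
rotvec tool deg [ 0.09  0.14 -0.09]
mouth lateral x,y (tool axes): [-0.74  0.6 ] height over face 7.76
lateral corr tool [ 0.74 -0.6  -0.  ]
```

Emit:
jog_arm(
  rows=[
    {"delta_pos":[0.5,-0.2,2.5],"dr":[0,0,0]},
    {"delta_pos":[0.3,-0.2,2.5],"dr":[0,0,0]},
  ],
)

```text
time_s: 12.42
eef_pos: [562.9, 98.5, 260.5]
eef_rot: [0.218, 0.094, 0.971, -0.02]
force: [-7.1, 1.3, 8.9]
width: 27.1
```

```bash
python3 pr.py
```

```text
t 12.4167 pos [562.9  98.5 260.5] w 27.1 F [-7.1  1.3  8.9] Ftool [  2.7  -0.1 -11.1] Tt [ 0.13  1.2  -0.  ]
[[-0.888, 0.191, 0.419], [0.174, 0.982, -0.079], [-0.426, 0.003, -0.905]] xang 168.9 yang 79.0 j [ 0.12  0.07 -0.49  0.6  -0.13  0.28]
rotvec tool deg [ 0.13  0.23 -0.08]
mouth lateral x,y (tool axes): [-0.71  0.54] height over face 3.68
lateral corr tool [ 0.71 -0.54 -0.  ]
```

Emit:
jog_arm(
  rows=[
    {"delta_pos":[0.4,-0.1,2.5],"dr":[0,0.2,0]},
    {"delta_pos":[0.2,-0.1,2.5],"dr":[0,0,0]},
  ],
)

```text
time_s: 12.58
eef_pos: [564.6, 98.2, 257.1]
eef_rot: [0.217, 0.094, 0.972, -0.019]
force: [-24.1, 2.8, 33.3]
width: 27.1
```

```bash
python3 pr.py
```

```text
t 12.5833 pos [564.6  98.2 257.1] w 27.1 F [-24.1   2.8  33.3] Ftool [  7.8  -1.8 -40.5] Tt [ 0.39  2.   -0.04]
[[-0.888, 0.191, 0.418], [0.174, 0.982, -0.078], [-0.425, 0.003, -0.905]] xang 168.9 yang 79.0 j [ 0.11  0.07 -0.49  0.59 -0.13  0.28]
rotvec tool deg [ 0.16  0.14 -0.07]
mouth lateral x,y (tool axes): [-0.79  0.56] height over face -0.18
lateral corr tool [ 0.79 -0.56 -0.  ]
```

Emit:
jog_arm(
  rows=[
    {"delta_pos":[0.2,-0.1,0.8],"dr":[0,0,0]},
    {"delta_pos":[0.2,0,0.8],"dr":[0,0,0]},
  ],
)

```text
time_s: 12.75
eef_pos: [564.5, 98.2, 257.1]
eef_rot: [0.217, 0.094, 0.971, -0.019]
force: [-9.4, 0.1, 10.9]
width: 27.1
```

```bash
python3 pr.py
```

```text
t 12.75 pos [564.5  98.2 257.1] w 27.1 F [-9.4  0.1 10.9] Ftool [  3.7  -1.7 -13.8] Tt [0.48 1.44 0.07]
[[-0.888, 0.19, 0.419], [0.174, 0.982, -0.078], [-0.426, 0.003, -0.905]] xang 168.9 yang 79.0 j [ 0.11  0.07 -0.49  0.59 -0.13  0.28]
rotvec tool deg [ 0.18  0.21 -0.05]
mouth lateral x,y (tool axes): [-0.73  0.57] height over face -0.08
lateral corr tool [ 0.73 -0.58 -0.  ]
```

Emit:
jog_arm(
  rows=[
    {"delta_pos":[0.2,0,1.3],"dr":[0,0,0]},
    {"delta_pos":[0.2,0,1.3],"dr":[0,0,0]},
    {"delta_pos":[0.2,0,1.3],"dr":[0,0,0]},
    {"delta_pos":[0.2,0,1.3],"dr":[0,0,0]},
  ],
)

```text
time_s: 13.08
eef_pos: [564.4, 98.2, 257.0]
eef_rot: [0.219, 0.093, 0.971, -0.019]
force: [-14.8, 0.6, 18.0]
width: 26.9
```

```bash
python3 pr.py
python3 - <<'E'
from h import *
out=[]
for n in ['wrist','side']:
    c=ctrl.camera(n);save(c,n+'7.png')
    a=c['pixels'];out.append(cv2.resize(a[110:290,160:350] if n=='wrist' else a[130:220,235:330],(400,380),interpolation=cv2.INTER_CUBIC))
cv2.imwrite('pics/p7.png',np.hstack(out))
E
python3 pr.py
```

```text
t 13.0833 pos [564.4  98.2 257. ] w 26.9 F [-14.8   0.6  18. ] Ftool [  5.5  -2.1 -22.6] Tt [0.71 2.05 0.04]
[[-0.887, 0.19, 0.422], [0.173, 0.982, -0.079], [-0.429, 0.003, -0.903]] xang 169.0 yang 79.1 j [ 0.11  0.07 -0.49  0.58 -0.13  0.28]
rotvec tool deg [ 0.19  0.41 -0.01]
mouth lateral x,y (tool axes): [-0.87  0.57] height over face -0.13
lateral corr tool [ 0.87 -0.57 -0.01]
t 13.1833 pos [564.4  98.2 257. ] w 27.0 F [-15.    0.7  17.3] Ftool [  6.   -2.1 -22. ] Tt [0.67 1.98 0.07]
[[-0.887, 0.19, 0.422], [0.173, 0.982, -0.079], [-0.429, 0.003, -0.903]] xang 169.0 yang 79.1 j [ 0.11  0.07 -0.49  0.58 -0.13  0.28]
rotvec tool deg [ 0.19  0.42 -0.01]
mouth lateral x,y (tool axes): [-0.88  0.58] height over face -0.13
lateral corr tool [ 0.88 -0.58 -0.01]
```

View pics/p7.png

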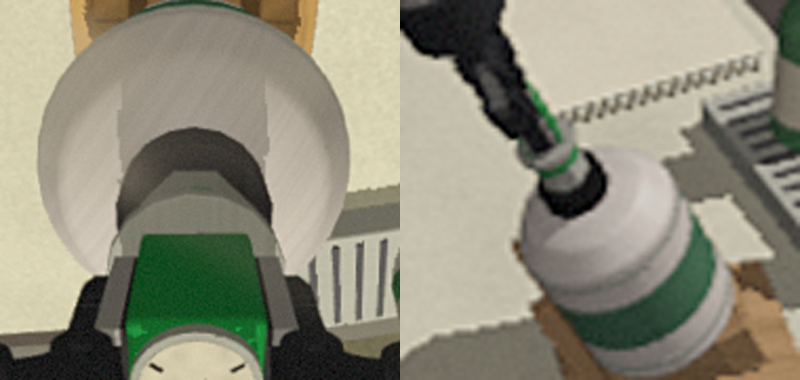

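Emit:
jog_arm(
  rows=[
    {"delta_pos":[0.2,0,1.3],"dr":[0,0.3,0]},
    {"delta_pos":[0.2,0,1.3],"dr":[0,0.1,0]},
    {"delta_pos":[0.2,0,1.3],"dr":[0,0.1,0]},
    {"delta_pos":[0.2,0,1.3],"dr":[0,0.1,0]},
    {"delta_pos":[0.2,0,1.3],"dr":[0,0.1,0]},
    {"delta_pos":[0.2,0,1.3],"dr":[0,0.1,0]},
    {"delta_pos":[0.2,0,1.3],"dr":[0,0.1,0]},
    {"delta_pos":[0.2,0,1.3],"dr":[0,0.1,0]},
    {"delta_pos":[0.2,0,1.3],"dr":[0,0.1,0]},
    {"delta_pos":[0.2,0,1.3],"dr":[0,0.1,0]},
  ],
)

```text
time_s: 14.02
eef_pos: [564.8, 98.1, 257.3]
eef_rot: [0.214, 0.093, 0.972, -0.019]
force: [-15.2, 0.2, 16.8]
width: 27.2
```

```bash
python3 pr.py
```

```text
t 14.0167 pos [564.8  98.1 257.3] w 27.2 F [-15.2   0.2  16.8] Ftool [  6.5  -2.6 -21.5] Tt [0.61 1.83 0.12]
[[-0.891, 0.188, 0.412], [0.172, 0.982, -0.076], [-0.419, 0.003, -0.908]] xang 169.1 yang 79.2 j [ 0.11  0.08 -0.48  0.6  -0.12  0.28]
rotvec tool deg [ 0.22 -0.22  0.07]
mouth lateral x,y (tool axes): [-0.71  0.56] height over face -0.08
lateral corr tool [ 0.71 -0.56  0.  ]
```

Emit:
jog_arm(
  rows=[
    {"delta_pos":[0.2,0,1.4],"dr":[0,0,0]},
    {"delta_pos":[0.2,0,1.4],"dr":[0,0,0]},
    {"delta_pos":[0.2,0,1.4],"dr":[0,0,0]},
    {"delta_pos":[0.2,0,1.4],"dr":[0,0.05,0]},
    {"delta_pos":[0.2,0,1.4],"dr":[0,0.05,0]},
    {"delta_pos":[0.2,0,1.4],"dr":[0,0.05,0]},
    {"delta_pos":[0.2,0,1.4],"dr":[0,0.05,0]},
    {"delta_pos":[0.2,0,1.4],"dr":[0,0.05,0]},
    {"delta_pos":[0.2,0,1.4],"dr":[0,0.05,0]},
    {"delta_pos":[0.2,0,1.4],"dr":[0,0.05,0]},
    {"delta_pos":[0.2,0,1.4],"dr":[0,0.05,0]},
    {"delta_pos":[0.2,0,1.4],"dr":[0,0.05,0]},
    {"delta_pos":[0.2,0,1.4],"dr":[0,0.05,0]},
    {"delta_pos":[0.2,0,1.4],"dr":[0,0.05,0]},
    {"delta_pos":[0.2,0,1.4],"dr":[0,0.05,0]},
    {"delta_pos":[0.2,0,1.4],"dr":[0,0.05,0]},
    {"delta_pos":[0.2,0,1.4],"dr":[0,0.05,0]},
    {"delta_pos":[0.2,0,1.4],"dr":[0,0.05,0]},
    {"delta_pos":[0.2,0,1.4],"dr":[0,0.05,0]},
    {"delta_pos":[0.2,0,1.4],"dr":[0,0.05,0]},
  ],
)

```text
time_s: 15.68
eef_pos: [564.6, 98.1, 257.2]
eef_rot: [0.216, 0.092, 0.972, -0.019]
force: [-16.1, -0.0, 17.5]
width: 27.0
```

```bash
python3 pr.py
```

```text
t 15.6833 pos [564.6  98.1 257.2] w 27.0 F [-16.1  -0.   17.5] Ftool [  6.9  -3.  -22.5] Tt [0.68 2.03 0.17]
[[-0.89, 0.186, 0.417], [0.17, 0.983, -0.076], [-0.424, 0.003, -0.906]] xang 169.2 yang 79.3 j [ 0.11  0.07 -0.49  0.59 -0.12  0.27]
rotvec tool deg [0.29 0.07 0.17]
mouth lateral x,y (tool axes): [-0.8   0.56] height over face -0.11
lateral corr tool [ 0.81 -0.56 -0.  ]
```

Emit:
jog_arm(
  rows=[
    {"delta_pos":[0.2,0,1.4],"dr":[0,0.05,0]},
    {"delta_pos":[0.2,0,1.4],"dr":[0,0.05,0]},
    {"delta_pos":[0.2,0,1.4],"dr":[0,0.05,0]},
    {"delta_pos":[0.2,0,1.4],"dr":[0,0.05,0]},
    {"delta_pos":[0.2,0,1.4],"dr":[0,0.05,0]},
    {"delta_pos":[0.2,0,1.4],"dr":[0,0.05,0]},
    {"delta_pos":[0.2,0,1.4],"dr":[0,0.05,0]},
    {"delta_pos":[0.2,0,1.4],"dr":[0,0.05,0]},
    {"delta_pos":[0.2,0,1.4],"dr":[0,0.05,0]},
    {"delta_pos":[0.2,0,1.4],"dr":[0,0.05,0]},
    {"delta_pos":[0.2,0,1.4],"dr":[0,0.05,0]},
    {"delta_pos":[0.2,0,1.4],"dr":[0,0.05,0]},
    {"delta_pos":[0.2,0,1.4],"dr":[0,0.05,0]},
    {"delta_pos":[0.2,0,1.4],"dr":[0,0.05,0]},
    {"delta_pos":[0.2,0,1.4],"dr":[0,0.05,0]},
    {"delta_pos":[0.2,0,1.4],"dr":[0,0.05,0]},
    {"delta_pos":[0.2,0,1.4],"dr":[0,0.05,0]},
    {"delta_pos":[0.2,0,1.4],"dr":[0,0.05,0]},
    {"delta_pos":[0.2,0,1.4],"dr":[0,0.05,0]},
    {"delta_pos":[0.2,0,1.4],"dr":[0,0.05,0]},
  ],
)

```text
time_s: 17.35
eef_pos: [564.5, 98.1, 257.1]
eef_rot: [0.217, 0.091, 0.972, -0.018]
force: [-16.0, 1.0, 18.3]
width: 27.2
```

```bash
python3 pr.py
python3 - <<'E'
from h import *
out=[]
for n in ['side','top']:
    c=ctrl.camera(n);save(c,n+'8.png')
    a=c['pixels'];out.append(cv2.resize(a[130:340,200:400] if n=='side' else a[110:270,210:410],(400,400),interpolation=cv2.INTER_CUBIC))
cv2.imwrite('pics/p8.png',np.hstack(out))
E
python3 pr.py
```

```text
t 17.35 pos [564.5  98.1 257.1] w 27.2 F [-16.    1.   18.3] Ftool [  6.6  -1.9 -23.4] Tt [0.74 2.04 0.21]
[[-0.889, 0.184, 0.419], [0.168, 0.983, -0.075], [-0.426, 0.004, -0.905]] xang 169.3 yang 79.4 j [ 0.11  0.07 -0.49  0.59 -0.12  0.27]
rotvec tool deg [0.36 0.21 0.25]
mouth lateral x,y (tool axes): [-0.81  0.6 ] height over face -0.1
lateral corr tool [ 0.81 -0.6  -0.01]
t 17.45 pos [564.5  98.1 257.1] w 26.4 F [-14.5   1.4  18.7] Ftool [  5.2  -1.2 -23.1] Tt [0.71 2.09 0.14]
[[-0.889, 0.184, 0.419], [0.168, 0.983, -0.075], [-0.426, 0.004, -0.905]] xang 169.3 yang 79.4 j [ 0.11  0.07 -0.49  0.59 -0.12  0.27]
rotvec tool deg [0.36 0.21 0.25]
mouth lateral x,y (tool axes): [-0.82  0.59] height over face -0.1
lateral corr tool [ 0.82 -0.59 -0.01]
```

View pics/p8.png

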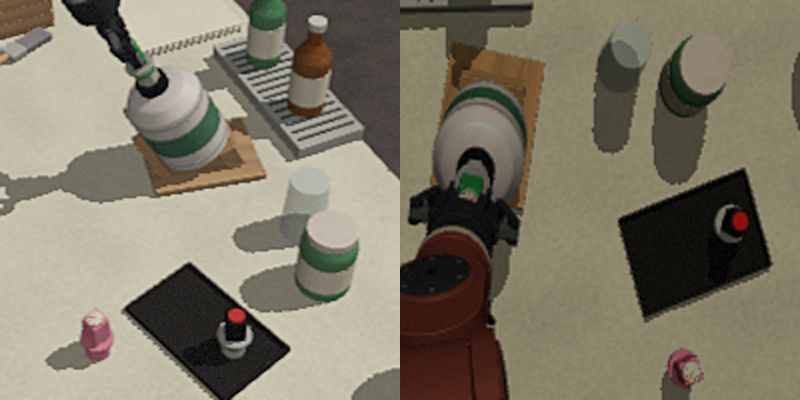

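```bash
python3 -c "
from plant import ctrl
print(ctrl.sign_off())"
```

```text
the job is handed in; nothing more can be done
None
```

I took the green-gripped gauge out of the tray and pressed it along the tilted nipple until it stopped on the cap's face. I handed the job in at 17.5 s, still gripping it and pushing it down.

**Fit:** By my camera estimate, the gauge's underside came to within about 0.1 mm of the face, less than 1 mm off the axis and under 0.5° out of line. The resisting force was about 9 to 12 N on the way on. It rose to about 40 N for a moment at the stop, and I then eased it to a steady 23 N along the axis. The red collar no longer showed in the wrist picture.

**Hold:** It stayed fully down for about 4.8 s. Just after it reached the stop, the push dipped to about 15 N, but it did not lift. For the last 4.4 s the push stayed at 22 to 23 N.

**Other things:** The last side and top pictures show the plug, jar, tumbler and pink look-alike where they stood. The brush was at the edge of the side crop, so I did not check it closely.

**Disagreements and limits:**
- The top and side cameras put the nipple about 5 mm further to the right in y than the wrist camera did. I used the wrist camera's value, and the gauge went on with only a small sideways force.
- The picture hinted at a nipple tilt a degree or two off the stated 25°. I kept 25°.
- I did not read the dial itself, and the snap over the balls was inferred from the travel and force, not seen.

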